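# Ready the inspection microscope: park the eyepiece cap and bring up the lamp

## Task

Lift the loose red dust cap off the microscope's slanted eyepiece and set it down gently, open side down, into the blue dish that holds it, so that it sits flat inside the rim. Then slide the orange lamp dimmer fully to its bright end, marked by the white dot. Do not drop the cap, and leave the little red-topped glass vial standing where it is.

Things in the scene. Friction and masses are not known exactly. Their poses are not given: they have to be found in the camera images.
- cap_center (a point): Centre (half-way up) of the loose red round dust cap: 43 mm outside diameter, 30 mm tall, about 30 g, finely ribbed sides, closed top with a black disc. Its z axis points out of the closed top. Its open underside has a bore 36 mm wide and 20 mm deep that sits loosely over the 33 mm eyepiece; at the start the cap's top leans 28 degrees from vertical, along the eyepiece, and it comes off when drawn along its own z axis by 20 mm or more.
- microscope: Small white microscope, fixed to the bench. Origin: centre of the underside of its foot (170 mm along x, 120 mm along y, 28 mm high), z up. At x = +60 mm stands the limb, with focus knobs reaching 45 mm to either side; the head on top is 50 mm wide, its top 163 mm high. From the head a tube rises at 28 degrees from vertical towards the microscope's own -x (roughly towards the robot). Below the cap the bare eyepiece, 33 mm in diameter, shows for 27 mm, then a 38 mm collar.
- eyepiece_end (a point): Centre of the upper end of the eyepiece, inside the cap; 32.6 mm to -x of the microscope's origin and 234 mm above the bench. Axes as the microscope's (not tilted). At the start the centre of the cap lies 5 mm below it along the slanted axis.
- holder_in (a point): Centre of the floor of the round blue dish, the cap's holder, fixed to the bench; z up. The dish has a flat floor 18 mm above the bench, a recess 50 mm wide and 6 mm deep, rim 58 mm outside diameter with its top 24 mm above the bench, and a foot 72 mm wide. With the cap seated, the cap's centre is 15 mm above this point.
- dimmer (a joint): Travel of the orange dimmer slide, in m: 0 at the dim end, 0.06 at the bright end stop (white dot). It resists with about 1.5 N and stays where it is left.
- dimmer_top (a point): Centre of the top of the orange dimmer grip, an upright block 28 mm along x, 20 mm along y, 40 mm tall, its top 54 mm above the bench. It slides along its own +y axis towards the bright end; z up. Its grey base, fixed to the bench, is 40 mm along x, 110 mm along y, 14 mm high.
- vial_4: Standing glass vial with red cap, 27 mm in diameter, 85 mm tall, origin at the centre of its underside; a bystander.
Things that resemble listed ones, but are neither listed nor needed, are in the scene too. Of the things shaped like the part that bears cap_center, the red one is meant.

How it is judged:
On the way, in this order (a step that is already met when the one before it is completed fails the run):
1. the cap is held by the gripper, clear of the eyepiece (distance between cap_center and eyepiece_end above 0.04 m and contact force between the fingers and cap above 0.3 N), for 0.1 s.
2. the cap sits flat in the dish, open side down, let go (angle between cap_center's own z axis and vertical below 0.1 rad and horizontal distance between cap_center and holder_in below 0.008 m and z of cap_center in the frame of holder_in between 0.01 and 0.017 m and contact force between the fingers and cap below 0.05 N and linear speed of cap below 0.02 m/s), for 0.2 s.
3. the dimmer is at its bright end (value of joint dimmer above 0.055 m), for 0.2 s.
At the end, for the whole second after the job is handed in: The cap rests in the dish, open side down, released and still, upright within about 6 degrees, its centre within 8 mm of the dish's axis and 10 to 17 mm above the dish floor; the dimmer is within 5 mm of its bright end stop (joint above 0.055); the vial still stands upright (all of step 2 and value of joint dimmer above 0.055 m and angle between vial_4's own z axis and vertical below 0.2 rad); the robot touches nothing.
It fails at once if the cap is dropped (falling loose faster than 0.65 m/s, a drop of some 2 cm) (linear speed of cap above 0.65 m/s and contact force between the fingers and cap below 0.05 N).
It fails at once if the glass vial is knocked over or pushed more than 3 cm (angle between vial_4's own z axis and vertical above 0.5 rad or distance of vial_4 from where it was at the start of the episode above 0.03 m).
It also fails if it takes over 54 s, if anything falls off the work surface, if the arm or the gripper's body presses on something with over 40 N, if the wrist force passes 120 N, or if a joint passes its speed limit or range.

## Robot

A 7-joint arm with a two-finger parallel gripper is mounted at the origin on a cart in front of the work surface, level with it; the furniture and walls round the work are solid. World frame = base frame: x ahead of the robot, y to its left, z up, the work surface at z = 0. Lengths are in m, angles in rad, forces in N, time in s.
With the tool pointing down it reaches from about 0.4 to 0.9 m from the base axis. Payload 5.5 kg.
Tool frame: the origin (TCP) lies midway between the tips of the shut fingers; the grasp point (between the pads) lies 19 mm behind it; z points along the fingers, y is the line along which they close (so a half turn about z gives the same grasp; the last joint's range is limited). The gripper opens to 85 mm and grips with 20 to 120 N. Pads are 22 mm wide; open, the fingers measure 114 mm over their backs; the gripper's body (76 mm by 85 mm) begins 54 mm behind the grasp point. The pads swing forward as they close: fully open they stand 13 mm farther back than shut.
Start: joints at [-0.922, 0.501, -0.427, 1.55, 0.221, 1.138, -0.21], TCP at [0.245, 0.602, 0.231] pointing down, gripper open.
Joint ranges: [-2.88, 2.88], [-0.31, 2.03], [-1.54, 1.56], [0.2, 2.42], [-1.41, 4.55], [0.19, 2.02], [-2.57, 2.57]. Speed limits (rad/s): [2.57, 2.57, 3.14, 3.14, 3.14, 3.14, 3.14].

## Interface

Orientations are given as [roll, pitch, yaw] about the fixed x, y, z axes, in that order (R = Rz(yaw) Ry(pitch) Rx(roll)).
In Python, from workcell import * gives the robot as it stands. Calls block until the motion is done:
- goto(position, orientation): joint-space move of the TCP to a pose.
- move_straight(position, rot=None, v=0.15, f_stop=None): straight line of the TCP; rot=None keeps the orientation; v is the mean speed in m/s. With f_stop (N) it stops when the force on the tool has changed by that much, and returns True; else False.
- move_j(angles): joint-space move.
- let_go() and gripper_close(strength=None): open the fingers fully, or close them until they stop; strength is the grip in N (None keeps the last).
- hold(seconds).
- ik(position, orientation): joint angles nearest the present ones, or None.
- get_obs(): the state.
- grab_frame(name): name is "side" or "top"; returns a dict with "color" (420x560x3 uint8, red, green, blue), "intrinsics" (3x3 intrinsics, pixels), "rvec" (rotation vector, rad) and "tvec" (3), from world to camera coordinates, as OpenCV has them. Camera axes: x right, y down, z forward; pixel columns grow to the right and rows downward; lengths in m; the calibration is good to about 2 mm. A picture is of the moment at which its call begins. There is no depth.
A pose or a line that the arm cannot do raises IKError and nothing moves.
- sign_off(): hands the job in; it is judged then, once.
The state is a dict: "time": time; "q": joint angles; "joint_vel": joint speeds; "tau": joint torques, N m; "ee_pos": TCP position; "ee_rot": TCP orientation; "force": force on the tool from outside, world axes, zero at the start; "torque": the same for the moment, N m; "grip_width": opening from 0.0 (shut) to 1.0 (fully open); "gripper_force": force on a finger pad.
Only numpy, scipy, OpenCV 4.12 (cv2) and the standard library are available. Lean on these libraries where they do the work, as an engineer would, in place of code of your own. Each camera call takes 0.05 s, during which the arm holds its last target. There are 200 camera calls.

## Working session

There is one attempt and no reset: what is moved stays moved. The work goes in short steps, each a Python script; the robot and the scene stay as the last script left them, time stands still between calls to the robot, and variables do not carry over. Pictures are saved under pics/ and viewed, at most 10 in all, crops included, and the job is handed in when it is done.

```bash
mkdir -p pics; ls
cat > h.py <<'E'
from workcell import *
import numpy as np, cv2
def shot(n,f):
    d=grab_frame(n); cv2.imwrite('pics/'+f,d['color'][:,:,::-1]); np.savez('pics/'+f+'.npz',**{k:np.array(v) for k,v in d.items()}); return d
def ray(f,u,v):
    d=np.load('pics/'+f+'.npz'); R=cv2.Rodrigues(d['rvec'])[0]; c=-R.T@d['tvec'].ravel()
    r=R.T@np.linalg.inv(d['intrinsics'])@[u,v,1]; return c,r/np.linalg.norm(r)
def atz(f,u,v,z):
    c,r=ray(f,u,v); return c+r*(z-c[2])/r[2]
def proj(f,p):
    d=np.load('pics/'+f+'.npz'); return cv2.projectPoints(np.array(p,float).reshape(-1,3),d['rvec'],d['tvec'],d['intrinsics'],None)[0].reshape(-1,2)
def tri(*a):
    A=np.zeros((3,3));b=np.zeros(3)
    for f,u,v in a:
        c,r=ray(f,u,v);P=np.eye(3)-np.outer(r,r);A+=P;b+=P@c
    return np.linalg.solve(A,b)
E
python3 - <<'E'
from h import *
for n in('side','top'):
    shot(n,n+'0.png'); c,r=ray(n+'0.png',280,210); print(n,c.round(3),r.round(3))
o=get_obs();print({k:np.round(v,3) for k,v in o.items()})
E
```

```text
pics
side [0.334 0.842 0.704] [ 0.259 -0.827 -0.499]
top [0.422 0.    1.164] [ 0.164  0.005 -0.986]
{'time': np.float64(0.1), 'q': array([-0.922,  0.502, -0.427,  1.551,  0.221,  1.138, -0.21 ]), 'joint_vel': array([ 0.   , -0.003, -0.001, -0.003, -0.   ,  0.001,  0.001]), 'tau': array([-1.3000e-02, -5.7081e+01, -5.8390e+00, -2.8175e+01,  1.0000e-02,
        6.0000e-03,  0.0000e+00]), 'ee_pos': array([0.244, 0.602, 0.23 ]), 'ee_rot': array([-3.14 , -0.   ,  2.756]), 'force': array([-0.144, -1.637, -0.381]), 'torque': array([-0.015,  0.044,  0.029]), 'gripper_force': np.float64(0.0), 'grip_width': np.float64(1.0)}
```

View pics/side0.png

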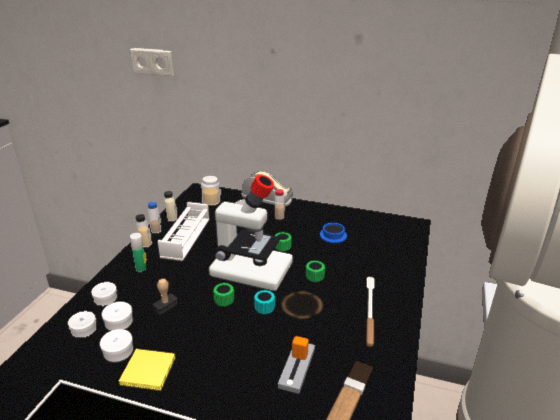

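View pics/top0.png

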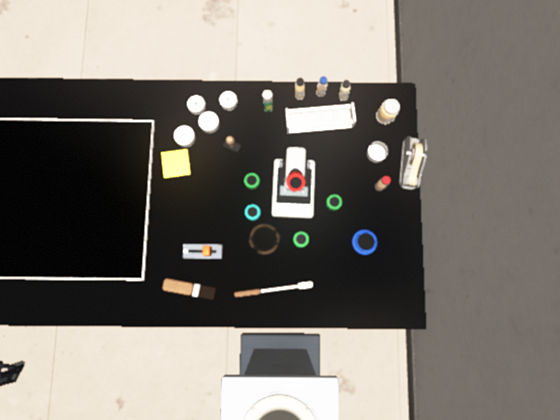

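Side view: red cap at (263,186), dish at (334,232), orange grip at (300,348) with the white dot at (290,382), vial at (280,203). Top view: cap (296,181), dish (365,242), grip (207,251), vial (383,184). Only one loose cap is red: the rings at side (283,241), (315,270), (224,294) are green and (265,301) is cyan. I'll confirm this in an enlarged crop.

Run:
```python
from h import *
a=cv2.imread('pics/top0.png');b=cv2.imread('pics/side0.png')
A=cv2.resize(a[140:270,170:400],None,fx=3.4,fy=3.4,interpolation=cv2.INTER_CUBIC)
cv2.imwrite('pics/c1.png',A)
B1=cv2.resize(b[165:290,200:355],None,fx=4.8,fy=4.8,interpolation=cv2.INTER_CUBIC)
cv2.imwrite('pics/c2.png',B1)
h=lambda im,lo,hi:cv2.inRange(cv2.cvtColor(im,cv2.COLOR_BGR2HSV),lo,hi)
for f,im in(('top',a),('side',b)):
  for c,lo,hi in(('red',(0,180,90),(5,255,255)),('orange',(8,180,120),(18,255,255)),('blue',(105,180,60),(125,255,255))):
    n,l,s,ce=cv2.connectedComponentsWithStats(h(im,lo,hi))
    for i in range(1,n):
      if s[i,4]>15: print(f,c,s[i],ce[i].round(1))
```

```text
top red [289 172  13   5  21] [294.9 173.6]
top blue [352 230  26  25 155] [366.  239.7]
side red [251 175  23  23 300] [261.  187.1]
side orange [292 336  17  23 313] [299.5 346.9]
side blue [319 222  29  22 332] [332.8 234.1]
```

View pics/c1.png

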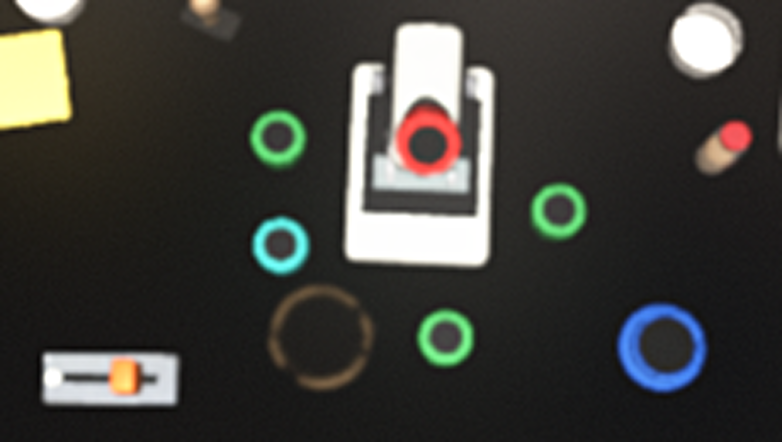

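View pics/c2.png

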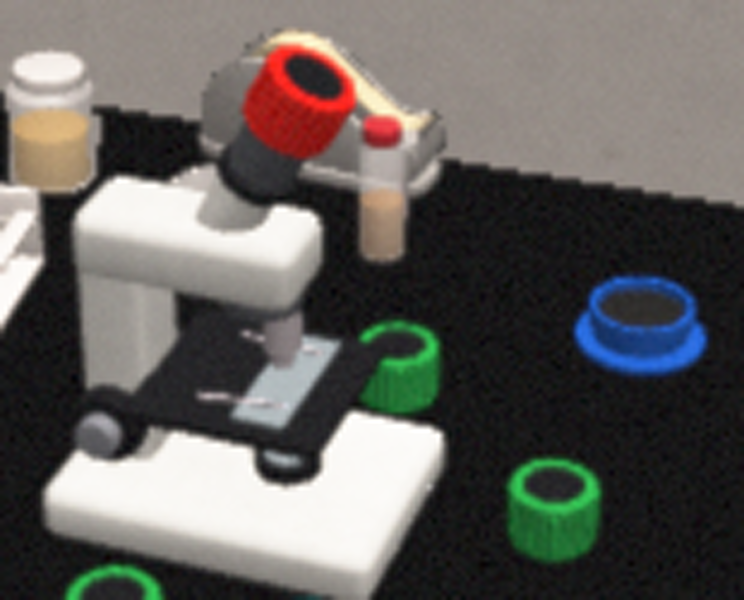

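The crop confirms it: the red ribbed cap with a black disc sits on the tube (disc centre side ≈(264.8,180.6), top ≈(295.9,182.6)). The other caps are green or cyan and stand on the bench.

Run:
```python
from h import *
t='top0.png';s='side0.png'
T=lambda u,v:(t,170+(u+.5)/3.4-.5,140+(v+.5)/3.4-.5)
S=lambda u,v:(s,200+(u+.5)/4.8-.5,165+(v+.5)/4.8-.5)
p=tri(T(428,145),S(313,77));print('captop',p,'px',proj(t,p),proj(s,p))
print('dish top',atz(*T(667,345.5),.022),'side',atz(*S(643,305),.024),'foot side',atz(*S(641,330),.004), 'foot top',atz(*T(662.5,347.5),.006))
print('vial',tri(T(736,136),S(383,124)))
print('grip',atz(s,300.5,341.5,.054), 'base corners',[atz(*T(*q),.014).round(3) for q in((43,353),(179,354),(178,405),(43,403))])
print('top grip',atz(*T(125,374),.054),'dot',atz(*T(53,378),.014))
f=[atz(*T(*q),.028) for q in((347,262),(490,265),(494,70),(353,66))];print('foot',np.round(f,3))
e=f[0]-f[1];print('yaw',np.arctan2(-e[0],e[1]), [np.arctan2(v[1],v[0]) for v in(f[2]-f[1],f[3]-f[0])])
```

```text
captop [ 0.64200779 -0.03095951  0.24221647] px [[295.51044428 182.20400615]] [[264.91150313 180.67005509]]
dish top [ 0.52489113 -0.23928729  0.022     ] side [ 0.52482297 -0.23733449  0.024     ] foot side [ 0.52593414 -0.24312609  0.004     ] foot top [ 0.52459139 -0.23878739  0.006     ]
vial [ 0.69008655 -0.28600771  0.08418017]
grip [0.49091403 0.21107064 0.054     ] base corners [array([0.514, 0.283, 0.014]), array([0.514, 0.169, 0.014]), array([0.472, 0.168, 0.014]), array([0.472, 0.281, 0.014])]
top grip [0.49426942 0.2060318  0.054     ] dot [0.4928991 0.2733318 0.014    ]
foot [[ 0.592  0.029  0.028]
 [ 0.59  -0.091  0.028]
 [ 0.759 -0.095  0.028]
 [ 0.762  0.026  0.028]]
yaw -0.009877057967354143 [np.float64(-0.021772810496551227), np.float64(-0.015100119053682585)]
```

Cap top agrees with the microscope foot geometry to 3 mm, and the dish and dimmer agree across the two views. Moving to the pre-grasp and then down the slanted axis.

```bash
cat >> h.py <<'E'
from scipy.spatial.transform import Rotation as Ro
def ori(z,y=(0,1,0)):
    z=np.array(z)/np.linalg.norm(z); y=np.array(y,float); y-=z*(y@z); y/=np.linalg.norm(y)
    return Ro.from_matrix(np.c_[np.cross(y,z),y,z]).as_euler('xyz')
yw=-0.013; Rz=Ro.from_euler('z',yw).as_matrix()
ax=Rz@[-np.sin(np.radians(28)),0,np.cos(np.radians(28))]
yy=Rz@[0,1,0]
cap=np.array([.641,-.031,.2425])-.015*ax
def st(*k):
    o=get_obs(); print(round(float(o['time']),2),*[np.round(o[i],3) for i in (k or ('ee_pos','ee_rot','force','grip_width','gripper_force'))])
E
python3 - <<'E'
from h import *
best=None
q0=np.array(get_obs()['q'])
for s in(1,-1):
    e=ori(-ax,s*yy); q=ik(cap+.08*ax,e); print(s,e,q)
    d=ori([0,0,-1],s*yy); print(ik([.525,-.238,.12],d), ik([.493,.17,.06],d))
    if q is not None and (best is None or np.abs(q-q0).max()<best[0]): best=(np.abs(np.array(q)-q0).max(),s)
print(best); s=best[1]
goto([.42,.35,.38],ori([0,0,-1],s*yy)); goto(cap+.08*ax,ori(-ax,s*yy)); st()
shot('side','s1.png'); shot('top','t1.png')
A=[cv2.resize(cv2.imread('pics/'+f)[y:y+130,x:x+130],(400,400),interpolation=cv2.INTER_CUBIC) for f,x,y in(('s1.png',200,110),('t1.png',230,120))]
cv2.imwrite('pics/c3.png',np.hstack(A))
E
```

```text
1 [3.14159265 0.48869219 3.12859265] [-0.1913437   0.06269832  0.20371144  2.03055529 -0.02013652  0.5610011
  1.58099367]
[ 0.2824323   0.47158618  0.12285955  1.84688517 -0.07568515  0.82760516
  2.00105616] [-0.10711225  0.50947526 -0.33878129  1.99660624  0.26174956  0.67689393
  0.94638291]
-1 [ 3.14159265 -0.48869219 -0.013     ] [-0.00802127  0.06626974  0.01207304  2.02503389  0.00658595  0.56162957
 -1.5846702 ]
[-0.096385    0.54192331  0.62199699  1.8599303  -0.40468106  0.86839009
 -0.85941744] [-0.55571952  0.49278148  0.2109015   2.01218678 -0.1638616   0.65239924
 -1.82245358]
(np.float64(1.3743468251247573), -1)
3.51 [ 0.611 -0.029  0.3  ] [-3.141 -0.489 -0.011] [ 0.514 -0.484 -0.56 ] 1.003 0.0
```

View pics/c3.png

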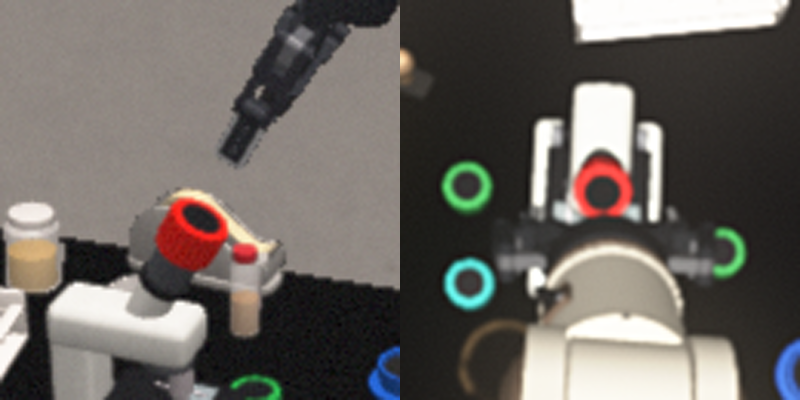

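The fingers line up with the cap: top-crop finger midpoint x≈604 against the cap's 603, and in the side crop the finger line from (235,158) points at the cap centre (190,233). Descending, gripping and drawing the cap off.

Run:
```python
from h import *
print(move_straight(cap-.010*ax,v=.08,f_stop=8)); st()
gripper_close(25); hold(.2); st()
print(move_straight(cap+.07*ax,v=.06)); st()
shot('side','s2.png'); shot('top','t2.png')
A=[cv2.resize(cv2.imread('pics/'+f)[y:y+130,x:x+130],(400,400),interpolation=cv2.INTER_CUBIC) for f,x,y in(('s2.png',200,110),('t2.png',230,120))]
cv2.imwrite('pics/c4.png',np.hstack(A))
```

```text
False
4.88 [ 0.653 -0.031  0.221] [-3.141 -0.49  -0.013] [-0.045 -0.234  0.618] 0.998 0.0
5.55 [ 0.653 -0.031  0.221] [-3.141 -0.489 -0.013] [-4.528  0.234  6.567] 0.495 24.818
False
7.03 [ 0.615 -0.031  0.291] [ 3.141 -0.488 -0.013] [ 1.078 -0.26   0.104] 0.503 25.451
```

View pics/c4.png

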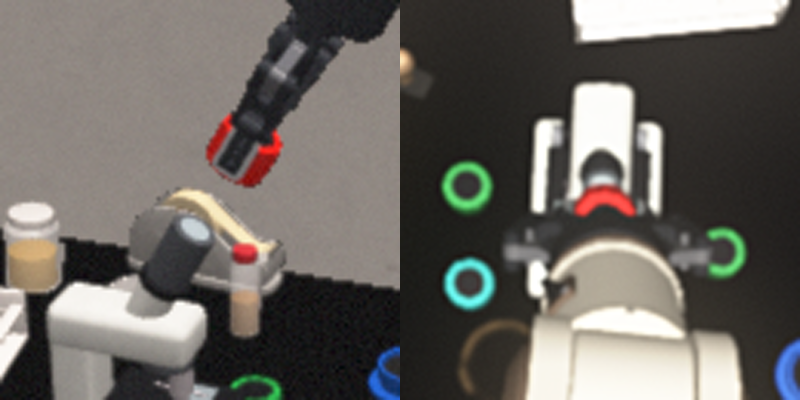

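The cap is held and clear of the eyepiece (25 N, opening 0.50), with fingertips near its lower edge. Carrying it upright to above the dish and looking again.

Run:
```python
from h import *
d=ori([0,0,-1],-yy)
move_straight(np.array([.57,-.031,.33]),v=.15)
goto([.525,-.2385,.15],d); move_straight([.525,-.2385,.075],v=.1); hold(.3); st()
shot('side','s3.png'); shot('top','t3.png')
A=[cv2.resize(cv2.imread('pics/'+f)[y:y+70,x:x+70],(400,400),interpolation=cv2.INTER_CUBIC) for f,x,y in(('s3.png',300,180),('t3.png',330,205))]
cv2.imwrite('pics/c5.png',np.hstack(A))
for z,k in((.07,'bot'),(.1,'top')):
  print(k,proj('s3.png',[.525,-.2385,z]))
```

```text
9.95 [ 0.525 -0.239  0.075] [ 3.141e+00 -1.000e-03 -1.300e-02] [ 0.235 -0.696 -0.284] 0.499 25.449
bot [[334.70356482 212.80582091]]
top [[335.45170007 202.65136826]]
```

View pics/c5.png

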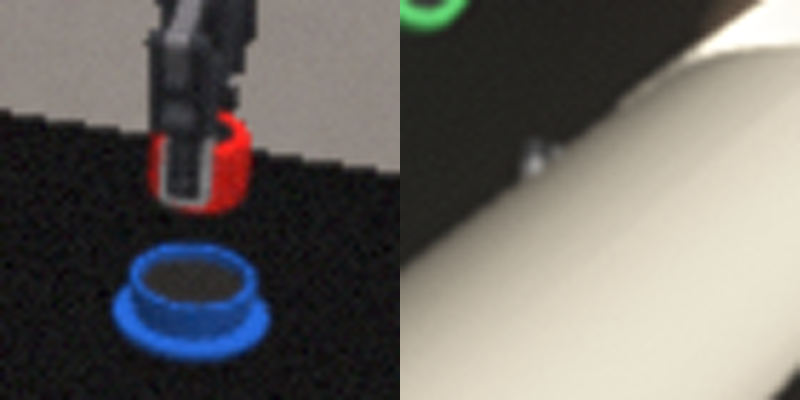

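The cap spans x 148–252 in the crop (centre ≈1 mm off towards +x). The pad tips sit about 3–5 mm above its lower edge, so they may reach the rim top just before seating. I'll lower under force watch and release at contact.

Run:
```python
from h import *
move_straight([.524,-.2385,.032],v=.06); hold(.2); st()
r=move_straight([.524,-.2385,.021],v=.015,f_stop=3); print(r); st()
p=get_obs()['ee_pos']; shot('side','s4.png')
A=[cv2.resize(cv2.imread('pics/s4.png')[190:260,300:370],(400,400),interpolation=cv2.INTER_CUBIC)]
cv2.imwrite('pics/c6.png',A[0])
```

```text
11.12 [ 0.524 -0.239  0.032] [ 3.141e+00 -1.000e-03 -1.300e-02] [ 0.807  0.143 -1.179] 0.498 25.449
True
11.72 [ 0.524 -0.238  0.023] [-3.141  0.    -0.013] [-0.299  1.356  5.888] 0.499 25.601
```

View pics/c6.png

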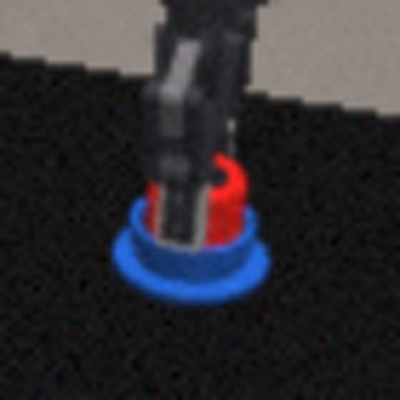

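Contact came at TCP z = 0.023, which is the predicted seating height, with the cap inside the rim. I'll raise 1.5 mm so the tips clear the rim, release and retreat.

Run:
```python
from h import *
p=np.array(get_obs()['ee_pos'])
move_straight(p+[0,0,.0015],v=.02); let_go(); st()
move_straight(p+[0,0,.12],v=.12)
d=ori([0,0,-1],-yy)
goto([.493,.10,.14],d); st()
shot('side','s5.png'); shot('top','t5.png')
A=[cv2.resize(cv2.imread('pics/'+f)[y:y+70,x:x+70],(400,400),interpolation=cv2.INTER_CUBIC) for f,x,y in(('s5.png',300,180),('t5.png',330,205))]
cv2.imwrite('pics/c7.png',np.hstack(A))
```

```text
12.53 [ 0.524 -0.238  0.024] [-3.141e+00  1.000e-03 -1.300e-02] [ 0.582 -0.017 -0.375] 1.0 0.0
14.95 [0.493 0.099 0.14 ] [ 3.141e+00 -1.000e-03 -1.500e-02] [ 0.263  0.933 -0.212] 0.998 0.0
```

View pics/c7.png

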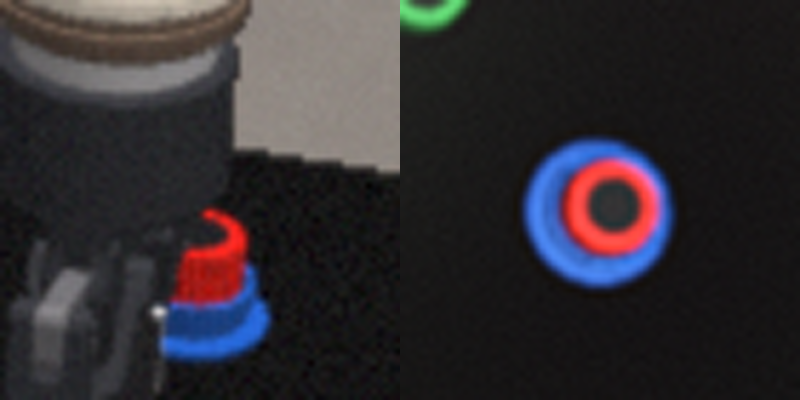

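The cap sits upright inside the dish rim (top crop cap (613,206), dish foot (599,212); the shift is parallax). Next, the dimmer: shut the fingers and push the grip along +y.

Run:
```python
from h import *
print('cap top',atz('t5.png',330+213.5/5.714-.5,205+206.5/5.714-.5,.048))
gripper_close(25)
move_straight([.493,.150,.14],v=.2); print(move_straight([.493,.150,.035],v=.12,f_stop=8)); st()
print(move_straight([.493,.260,.035],v=.04,f_stop=9)); st()
hold(.3)
p=np.array(get_obs()['ee_pos'])
move_straight(p-[0,.03,0],v=.1); move_straight(p+[0,-.03,.2],v=.2)
goto([.42,.40,.36],ori([0,0,-1],-yy)); hold(.3); st()
shot('side','s6.png'); shot('top','t6.png')
A=[cv2.resize(cv2.imread('pics/'+f)[y:y+h,x:x+w],(400,400),interpolation=cv2.INTER_CUBIC) for f,x,y,w,h in(('s6.png',240,170,220,220),('t6.png',175,130,230,230))]
cv2.imwrite('pics/c8.png',np.hstack(A))
```

```text
cap top [ 0.52432448 -0.23676613  0.048     ]
False
17.24 [0.494 0.15  0.036] [-3.141e+00 -1.000e-03 -1.300e-02] [-0.179  0.467 -0.653] 0.001 0.0
True
19.1 [0.493 0.231 0.035] [ 3.138 -0.    -0.013] [ 0.066 -1.413  1.211] -0.001 0.888
22.27 [0.421 0.399 0.36 ] [ 3.141  0.    -0.015] [-0.071 -0.192 -1.445] -0.002 0.0
```

View pics/c8.png

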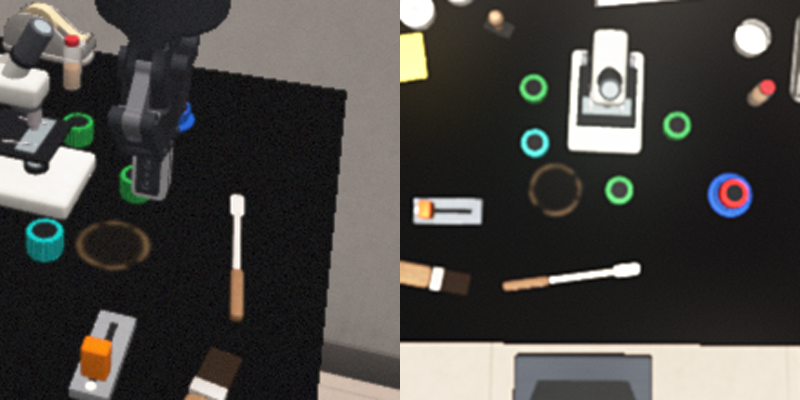

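The grip now stands against the white dot (side crop (96,357), dot (91,386)). The push ended on the end stop at y=0.231, close to the 0.230 predicted. The cap is in the dish at (734,193), the vial is standing, and the arm is clear.

```bash
python3 -c "
from h import *
print(sign_off())"
```

```text
the job is handed in; nothing more can be done
None
```

I handed the job in at about 22 s: in the last pictures the red cap sits flat, open side down, in the blue dish, the dimmer is against its bright-end stop, and the vial is still standing; `sign_off()` returned no verdict.

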